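Rotate the specimen jars in the sloped lane

TASK

Take the oldest jar, the one at the low front end of the sloped lane, and lay it centred in the grey V cradle on the black photo mat. Then, once the other two have rolled forward, load the new jar, the one lying in the white cradle on the cream tray, into the lane behind them so that all three lie in a row. The jars are glass: set them down rather than dropping them, and leave everything else where it is.

Things in the scene. Friction and masses are not known exactly. Their poses are not given: they have to be found in the camera images.
- jar_old: The oldest jar: lying glass jar, black lid; cylinder 46 mm in diameter, 62 mm long, 0.10 to 0.21 kg, rolls freely. Origin: its centre; y is the jar's axis (lid at +y), x and z turn as it rolls. At the start it is the front (lowest) of three in the lane, against the lane's stop and touching the jar behind; jar axis across the lane. Gripped by its two flat ends (62 mm apart) above the lane's side lips.
- jar_mid: Second jar in the lane at the start, same kind: lying glass jar, black lid; cylinder 46 mm in diameter, 62 mm long, 0.10 to 0.21 kg, rolls freely. Origin: its centre; y is the jar's axis (lid at +y), x and z turn as it rolls. Rolls down to the front by itself when the front jar is lifted out.
- jar_last: Third (rearmost) jar in the lane at the start, same kind: lying glass jar, black lid; cylinder 46 mm in diameter, 62 mm long, 0.10 to 0.21 kg, rolls freely. Origin: its centre; y is the jar's axis (lid at +y), x and z turn as it rolls. Rolls down behind the second by itself.
- jar_new: The new jar: lying glass jar, black lid; cylinder 46 mm in diameter, 62 mm long, 0.10 to 0.21 kg, rolls freely. Origin: its centre; y is the jar's axis (lid at +y), x and z turn as it rolls. At the start it lies in the white V cradle on the cream tray, axis along the tray's x, ends overhanging the cradle, 30 mm or more free beyond each end before the upright jars.
- lane: Sloped aluminium lane, fixed. Origin: centre of its underside, on the table; x points uphill, y across. Floor 165 mm long rising at 10 degrees, 30 mm above the table at the front stop (robot side); 70 mm wide between side lips 7 mm above the floor (outer width 76, base plate 90 mm). Front stop 22 mm above the floor, back lip 7 mm. Open above. Holds three jars with 27 mm to spare, too little for a fourth.
- slot_front (a point): Centre of a jar resting in the lane's front place, against the stop (57 mm above the table).
- slot_second (a point): Centre of a jar resting second in the lane, 46 mm uphill of the front place (65 mm above the table).
- slot_third (a point): Centre of a jar resting third in the lane, 92 mm uphill of the front place (73 mm above the table). A jar let go here with two others below it stays or rolls gently down against them.
- mat: Black photography mat, 240 (x) by 170 (y) by 3 mm, fixed. Origin: centre of its underside. In its middle a fixed grey V cradle, 44 mm long along the mat's y, about 59 mm wide, its top edges 30 mm above the table and 17 mm high over the V's bottom; faces slope 30 degrees. A white ruler lies on the mat, near its -x edge.
- seat (a point): Centre of a jar lying centred in the grey V cradle, 40 mm above the table; the jar's axis then lies along the mat's y, its ends overhang the cradle by 9 mm.
- tray: Cream tray, 270 (x) by 170 (y) mm with a 12 mm rim, 4 mm floor, fixed. Origin: centre of its underside. In its middle a fixed white V cradle, 44 mm long along the tray's x, like the grey one (a jar's centre lies 41 mm above the table in it).
- tray_square: Upright square amber bottle, 40 mm wide, 70 mm tall, loose on the tray near its +x end. Origin: centre of its foot. To be left alone.
- tray_round: Upright round jar, 44 mm in diameter, 66 mm tall, loose on the tray near its -x end. Origin: centre of its foot. To be left alone.
- tray_flat: Upright low jar with a white lid, 48 mm in diameter, 50 mm tall, loose on the tray beside the new jar (about 53 mm to its +y side, 5 to 9 mm of free space between). Origin: centre of its foot. To be left alone.
- ruler: White ruler 150 x 28 x 4 mm lying on the mat. Origin: centre of its underside. To be left alone.
There are look-alikes about, which are no part of the job. Leave any purple or red look-alike of the jar_new alone.

How it is judged:
By the outcome, as a careful person would: the job done as asked, in the order asked, and still so for the second after the job is handed in, with the robot touching nothing.
It also fails if it takes over 64 s, if anything falls off the work surface, if the arm or the gripper's body presses on something with over 40 N, if the wrist force passes 120 N, or if a joint passes its speed limit or range.

ROBOT

A 6-joint arm with a two-finger parallel gripper is mounted at the origin on the work surface. World frame = base frame: x ahead of the robot, y to its left, z up, the work surface at z = 0. Lengths are in m, angles in rad, forces in N, time in s.
With the tool pointing down it reaches from about 0.25 to 0.775 m from the base axis. Payload 4 kg.
Tool frame: the origin (TCP) lies between the finger pads; the fingertips stand 11 mm ahead of it and the grasp point (between the pads) lies 8 mm behind it; z points along the fingers, y is the direction in which the jaws open and shut (so a half turn about z gives the same grasp; the last joint's range is limited). The gripper opens to 94 mm and grips with 3 to 60 N. Pads are 16 mm wide; open, the fingers measure 119 mm over their backs; the gripper's body (75 mm by 177 mm) begins 78 mm behind the grasp point.
Start: joints at [1.235, 0.087, 1.371, -0, 1.684, -0.103], TCP at [0.127, 0.535, 0.217] pointing down, gripper open.
Joint ranges: [-3.1, 3.1], [-0.76, 2.03], [0.27, 2.55], [-1.08, 4.22], [0.17, 2.65], [-2.57, 2.57]. Speed limits (rad/s): [2.79, 2.79, 3.14, 3.14, 3.14, 3.14].

INTERFACE

Orientations are given as [roll, pitch, yaw] about the fixed x, y, z axes, in that order (R = Rz(yaw) Ry(pitch) Rx(roll)).
In Python, from bench import get_obs, cams, ticket gives the robot as it stands. The module is installed in compiled form; this text tells all that it offers.
- The arm moves only by the shell command python3 -m crank 'ROWS'. ROWS is JSON, a list of rows, each an object of numbers: "tx", "ty", "tz": the shift along the tool's x, y, z in cm; "twist": the turn about the tool's z in degrees; "grip": the opening, from 0 (shut) to 1 (fully open). In form: [{"tx": .., "ty": .., "tz": .., "twist": .., "grip": ..}, ...]. A call has 1 to 12 rows; each row shifts and turns the commanded pose from where the row before left it, along the tool's axes as they then stand; what a row does not reach is not made up. A row lasts 1/8 s, in which the tool goes at most 62.5 mm and 10.7 degrees, less where a joint would pass 70% of its speed; a pose out of reach is approached as far as the arm can. A call is refused whole if a number of a shift passes 6.25 or a number of a turn 10.7, either way. A call with a gripper value outside its range is refused whole. The fingers move at their own pace and stop on an object; the grip force is fixed at half the most. Time passes only in rows, so rows that do not move let the fingers close. It gives the time, the measured TCP pose, the force and the opening at its end, in the units of the state.
- get_obs(): the state, without advancing time (a new reading comes with each control period).
- cams.snapshot(name): name is "side" or "top" or "wrist"; returns a dict with "frame" (384x512x3 uint8, red, green, blue), "intrinsics" (3x3 intrinsics, pixels), "dist" ([k1, k2, p1, p2, k3] as OpenCV has them; the pictures are not rectified), "R" (3x3) and "t" (3): a world point X has camera coordinates R X + t; the wrist camera has in their place "hand_eye" (4x4, takes a point from camera to tool coordinates, whose origin is the TCP and whose axes are the flange's). Camera axes: x right, y down, z forward; pixel columns grow to the right and rows downward; lengths in m; the calibration is good to about 2 mm. A picture is of the moment at which its call begins: read the wrist's pose just before it. There is no depth.
- ticket.close_job(): hands the job in, once; it reports no verdict.
Trained networks look in a picture, given as the dict that the camera call returned (one of the last four; its "shot" number tells which), for a name from the list of things; names that differ only in an ending like _2 or _b are one class to them, and where a whole thing is asked for, a point or a joint stands for the part that bears it (a point fixed in the world has none). Each returns a list of dicts, best first, with "conf" (0 to 1); they miss things now and then, are a little off and sometimes report something else, mostly with a low value. They report only what shows in the picture. A call takes as long as a camera call. They do not tell look-alikes from the thing itself.
- cams.outline_of(picture, query): "region" (384x512 bool, what is visible of it) and "centre" ([column, row] in pixels, amid what is visible of it).
The state is a dict: "time": time; "joint_positions": joint angles; "qvel": joint speeds; "joint_torque": joint torques, N m; "tool_pos": TCP position; "ee_rot": TCP orientation; "wrist_force": force on the tool from outside, world axes, zero at the start; "wrist_torque": the same for the moment, N m; "width": finger opening in m.
Only numpy, scipy, OpenCV 4.12 (cv2) and the standard library are available. Lean on these libraries where they do the work, as an engineer would, in place of code of your own. Each camera call takes 0.05 s, during which the arm holds its last target.

## Working session

There is one attempt and no reset: what is moved stays moved. The work goes in short steps, Python scripts to look and compute and a shell command to move; the robot and the scene stay as the last step left them, time stands still between calls to the robot, and variables do not carry over. Pictures are saved under pics/ and viewed, and the job is handed in when it is done.

```bash
mkdir -p pics; cat > h.py <<'E'
import numpy as np,cv2
from bench import get_obs,cams,ticket
def snap(n,f=None):
    o=get_obs(); s=cams.snapshot(n)
    if f: cv2.imwrite('pics/'+f,s['frame'][:,:,::-1])
    return s,o
E
python3 - <<'E'
from h import *
for n in ['side','top','wrist']:
    s,o=snap(n,n+'0.png')
    if n!='wrist': print(n, s['intrinsics'].round(1).tolist(), s['dist'], s['R'].round(4).tolist(), s['t'])
    else: print(s['hand_eye'])
    for q in ['jar_old','lane','mat','tray','tray_square','tray_round','tray_flat','ruler']:
        r=cams.outline_of(s,q); print(q,[(np.round(d['centre']).tolist(),round(d['conf'],2)) for d in r])
print(o)
E
```

```text
side [[435.9, 0.0, 256.5], [0.0, 435.9, 201.7], [0.0, 0.0, 1.0]] [-0.07750162  0.          0.          0.          0.        ] [[0.9858, -0.1665, -0.0214], [-0.1232, -0.6311, -0.7658], [0.1141, 0.7576, -0.6427]] [-0.507602    0.18666358  0.98729647]
jar_old [([222.0, 234.0], 0.58)]
lane [([259.0, 251.0], 0.82), ([260.0, 227.0], 0.74)]
mat [([306.0, 348.0], 0.93)]
tray [([238.0, 192.0], 0.86)]
tray_square [([274.0, 178.0], 0.86), ([211.0, 169.0], 0.54)]
tray_round [([205.0, 169.0], 0.61)]
tray_flat [([231.0, 164.0], 0.47), ([260.0, 249.0], 0.19)]
ruler [([240.0, 364.0], 0.94)]
top [[412.0, 0.0, 255.4], [0.0, 412.0, 188.3], [0.0, 0.0, 1.0]] [-0.01255128  0.          0.          0.          0.        ] [[0.0126, -0.9999, -0.0063], [-0.9934, -0.0118, -0.1142], [0.1141, 0.0077, -0.9934]] [0.08004338 0.53506395 1.236103  ]
jar_old [([277.0, 220.0], 0.83), ([280.0, 182.0], 0.6)]
lane [([275.0, 182.0], 0.82)]
mat [([372.0, 184.0], 0.66), ([180.0, 224.0], 0.42)]
tray [([204.0, 199.0], 0.91), ([196.0, 194.0], 0.75)]
tray_square [([206.0, 168.0], 0.65)]
tray_round [([180.0, 223.0], 0.7), ([196.
[... 405 characters left out ...]
y_round []
tray_flat []
ruler []
{'time': 0.9, 'joint_positions': array([ 1.23488872e+00,  8.71750179e-02,  1.37070529e+00, -1.06103856e-05,
        1.68356173e+00, -1.03106263e-01]), 'qvel': array([ 0.00022403, -0.00012335, -0.00020261,  0.00163339, -0.00051364,
        0.00177913]), 'joint_torque': array([-2.86803051e-04, -3.40035796e+01, -3.02601564e+01,  7.16864923e-02,
        2.35518924e-02, -2.98586649e-07]), 'tool_pos': array([0.1269074 , 0.53518552, 0.21651686]), 'ee_rot': array([3.14144393e+00, 2.59881081e-05, 2.90879012e+00]), 'wrist_force': array([-0.63371148,  0.07062016,  0.04936454]), 'wrist_torque': array([-0.01814511,  0.06852906, -0.01557594]), 'width': 0.09403963088360073}
```

```bash
python3 - <<'E'
import cv2,numpy as np
a=cv2.imread('pics/top0.png');b=cv2.imread('pics/side0.png')
cv2.imwrite('pics/top0c.png',cv2.resize(a[100:290,120:440],None,fx=2.5,fy=2.5,interpolation=2))
cv2.imwrite('pics/side0c.png',cv2.resize(b[130:384,130:420],None,fx=2.3,fy=2.3,interpolation=2))
E
```

```text
(no output)
```

View pics/top0c.png

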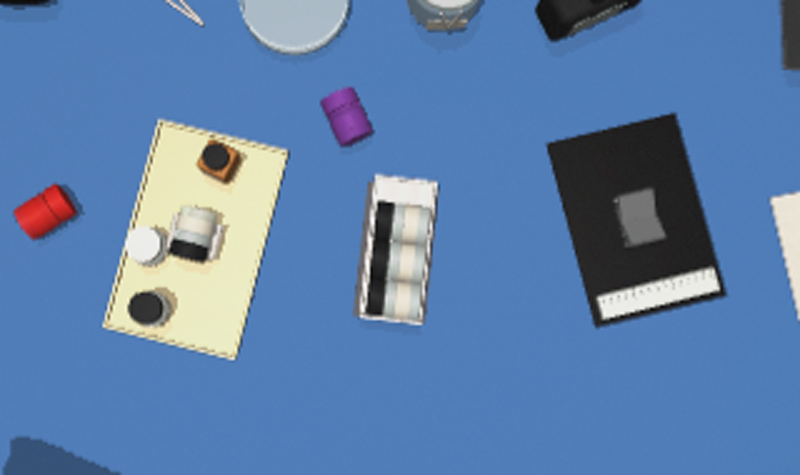

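View pics/side0c.png

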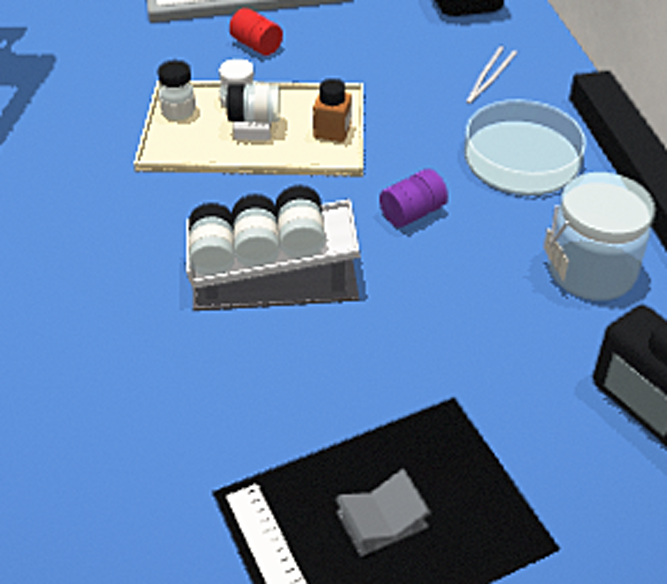

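View pics/top0.png

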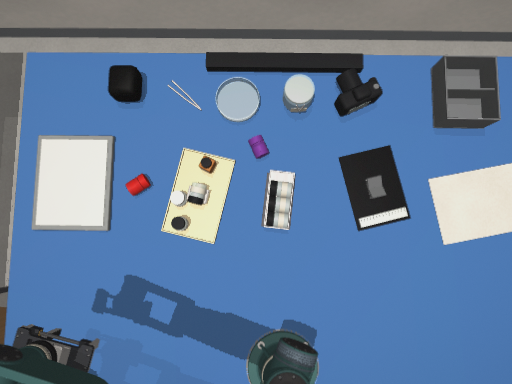

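```bash
cat >> h.py <<'E'
def ray(s,uv,o=None):
    p=cv2.undistortPoints(np.array(uv,float).reshape(-1,1,2),s['intrinsics'],np.array(s['dist']).ravel())[:,0]
    d=np.c_[p,np.ones(len(p))]
    R,t=pose(s,o)
    return -R.T@t, d@R
def pose(s,o=None):
    if 'R' in s: return np.array(s['R']),np.array(s['t'])
    from scipy.spatial.transform import Rotation as Ro
    T=np.eye(4);T[:3,:3]=Ro.from_euler('xyz',o['ee_rot']).as_matrix();T[:3,3]=o['tool_pos']
    W=np.linalg.inv(T@np.array(s['hand_eye'])); return W[:3,:3],W[:3,3]
def onz(s,uv,z,o=None):
    c,d=ray(s,uv,o); return c+d*((z-c[2])/d[:,2])[:,None]
def proj(s,X,o=None):
    R,t=pose(s,o)
    return cv2.projectPoints(np.array(X,float).reshape(-1,1,3),cv2.Rodrigues(R)[0],t,s['intrinsics'],np.array(s['dist']).ravel())[0][:,0]
E
python3 - <<'E'
from h import *
s,o=snap('top')
for q in ['mat','tray','lane','jar_old']:
  for d in cams.outline_of(s,q):
    m=d['region'].astype(np.uint8)
    c=max(cv2.findContours(m,0,2)[0],key=cv2.contourArea)
    b=cv2.boxPoints(cv2.minAreaRect(c)); z={'mat':.003,'tray':.012,'lane':.045,'jar_old':.06}[q]
    w=onz(s,b,z); e=np.diff(w,axis=0)[:2]
    print(q,round(d['conf'],2),m.sum(),b.round(0).tolist(),'ctr',w.mean(0).round(3),'len',np.linalg.norm(e,axis=1).round(3),'yaw',np.degrees(np.arctan2(e[:,1],e[:,0])).round(1))
E
```

```text
mat 0.83 3742 [[337.0, 157.0], [390.0, 143.0], [411.0, 218.0], [358.0, 233.0]] ctr [ 0.545 -0.286  0.003] len [0.176 0.246] yaw [ -73.9 -166.3]
tray 0.62 3821 [[160.0, 231.0], [183.0, 146.0], [236.0, 160.0], [213.0, 245.0]] ctr [0.513 0.265 0.012] len [0.276 0.177] yaw [ -13.2 -104.8]
lane 0.96 622 [[261.0, 226.0], [267.0, 169.0], [296.0, 173.0], [289.0, 229.0]] ctr [0.5   0.017 0.045] len [0.174 0.088] yaw [ -6. -96.]
lane 0.35 232 [[197.0, 168.0], [202.0, 154.0], [218.0, 160.0], [213.0, 174.0]] ctr [0.605 0.234 0.045] len [0.046 0.053] yaw [ -20.  -111.3]
jar_old 0.84 342 [[265.0, 226.0], [267.0, 210.0], [289.0, 212.0], [287.0, 229.0]] ctr [0.438 0.02  0.06 ] len [0.049 0.066] yaw [ -5.8 -95.6]
```

```bash
python3 -m crank '[{"tx":-4.3,"ty":-1.8},{"tx":-4.3,"ty":-1.8},{"tx":-4.3,"ty":-1.8},{"tx":-4.3,"ty":-1.8},{"tx":-4.3,"ty":-1.8},{"tx":-4.3,"ty":-1.8},{"tx":-4.3,"ty":-1.8},{"tx":-4.3,"ty":-1.8},{"tx":-4.3,"ty":-1.8},{"tx":-4.3,"ty":-1.8},{}]'
python3 - <<'E'
from h import *
s,o=snap('wrist','w1.png'); print(s['intrinsics'].round(1).tolist(),s['dist'])
r={}
for q in ['jar_new','tray','tray_square','tray_round','tray_flat']:
  for d in cams.outline_of(s,q):
    print(q,round(d['conf'],2),np.round(d['centre']), onz(s,[d['centre']],.06 if q=='jar_new' else .03,o).round(3))
E
```

```text
[[290.1, 0.0, 255.3], [0.0, 290.1, 190.6], [0.0, 0.0, 1.0]] [0.01265963 0.         0.         0.         0.        ]invalid input at $[0]: expected keys tx, ty, tz, twist, grip
```

View pics/w1.png

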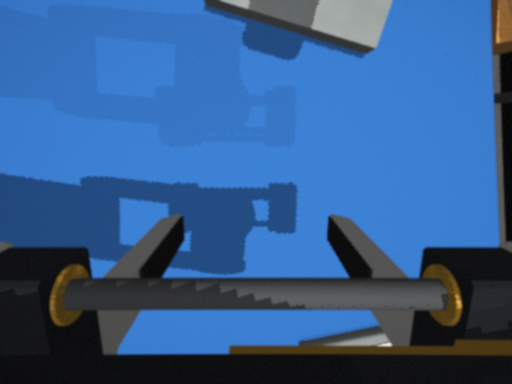

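```bash
python3 -m crank '[{"tx":-4.5,"ty":-1.8,"tz":0,"twist":0,"grip":1},{"tx":-4.5,"ty":-1.8,"tz":0,"twist":0,"grip":1},{"tx":-4.5,"ty":-1.8,"tz":0,"twist":0,"grip":1},{"tx":-4.5,"ty":-1.8,"tz":0,"twist":0,"grip":1},{"tx":-4.5,"ty":-1.8,"tz":0,"twist":0,"grip":1},{"tx":-4.5,"ty":-1.8,"tz":0,"twist":0,"grip":1},{"tx":-4.5,"ty":-1.8,"tz":0,"twist":0,"grip":1},{"tx":-4.5,"ty":-1.8,"tz":0,"twist":0,"grip":1},{"tx":-4.5,"ty":-1.8,"tz":0,"twist":0,"grip":1},{"tx":-4.5,"ty":-1.8,"tz":0,"twist":0,"grip":1},{"tx":0,"ty":0,"tz":0,"twist":0,"grip":1}]'
python3 - <<'E'
from h import *
s,o=snap('wrist','w2.png'); np.save('w2.npy',[o['tool_pos'],o['ee_rot']])
for q in ['jar_new','tray','tray_square','tray_round','tray_flat']:
  for d in cams.outline_of(s,q):
    print(q,round(d['conf'],2),np.round(d['centre']), onz(s,[d['centre']],.06 if q=='jar_new' else .03,o).round(3))
E
```

```text
time: 3.28
tool_pos: [0.5253, 0.2539, 0.2156]
ee_rot: [-3.141, -0.0, 2.904]
wrist_force: [-1.0, 0.4, 0.5]
width: 0.0939
jar_new 0.88 [259. 166.] [[0.507 0.262 0.06 ]]
jar_new 0.77 [159. 318.] [[0.669 0.093 0.06 ]]
jar_new 0.57 [417. 152.] [[0.533 0.437 0.06 ]]
tray 0.65 [250. 140.] [[0.479 0.259 0.03 ]]
tray_square 0.78 [260. 243.] [[0.611 0.239 0.03 ]]
tray_round 0.71 [288.  80.] [[0.423 0.317 0.03 ]]
tray_round 0.68 [ 32. 155.] [[ 0.435 -0.002  0.03 ]]
tray_round 0.29 [ 95. 196.] [[0.5   0.053 0.03 ]]
tray_round 0.28 [ 52. 230.] [[ 0.53  -0.016  0.03 ]]
tray_flat 0.66 [306. 144.] [[0.499 0.323 0.03 ]]
```

View pics/w2.png

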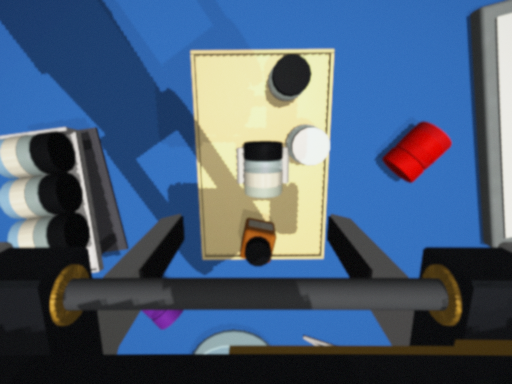

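The new jar is the glass one at (259,166), lying in the white cradle on the tray. The red one at (417,152) and the purple one at (159,318) are look-alikes, off the tray. The tray corners are near (191,50), (334,49), (323,258) and (204,261).

```bash
python3 - <<'E'
import cv2
a=cv2.imread('pics/w2.png')
cv2.imwrite('pics/w2c.png',cv2.resize(a[35:275,180:350],None,fx=2.5,fy=2.5,interpolation=2))
E
python3 - <<'E'
from h import *
from scipy.optimize import least_squares
s,o=snap('wrist')
np.savez('w2s.npz',K=s['intrinsics'],he=s['hand_eye'],dist=s['dist'])
f=s['frame'].astype(int)
# tray mask via colour
m=((f[...,0]>f[...,2]+0)&(f[...,0]>110)).astype(np.uint8)
m[:,:150]=0;m[:,345:]=0;m[262:]=0
m=cv2.morphologyEx(m,cv2.MORPH_CLOSE,np.ones((5,5)))
c=cv2.convexHull(max(cv2.findContours(m,0,2)[0],key=cv2.contourArea))
cm=cv2.approxPolyDP(c,6,True)[:,0]; print(cm.tolist())
w=onz(s,cm,.012,o);print(w.round(4))
E
```

```text
[[330, 53], [319, 260], [200, 260], [189, 55]]
[[0.4001 0.3769 0.012 ]
 [0.6609 0.317  0.012 ]
 [0.6227 0.1545 0.012 ]
 [0.3642 0.2142 0.012 ]]
```

View pics/w2c.png

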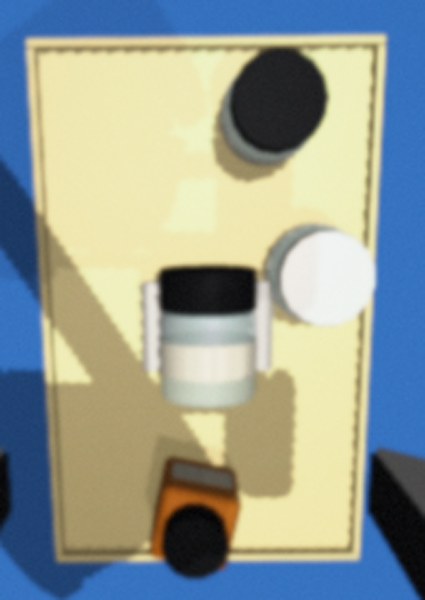

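```bash
python3 -m crank '[{"tx":-1.5,"ty":-5.7,"tz":0,"twist":0,"grip":1},{"tx":-1.5,"ty":-5.7,"tz":0,"twist":0,"grip":1},{"tx":-1.5,"ty":-5.7,"tz":0,"twist":0,"grip":1},{"tx":-1.5,"ty":-5.7,"tz":0,"twist":0,"grip":1},{"tx":0,"ty":0,"tz":0,"twist":-8.1,"grip":1},{"tx":0,"ty":0,"tz":0,"twist":0,"grip":1},{"tx":0,"ty":0,"tz":0,"twist":0,"grip":1}]'
python3 - <<'E'
from h import *
s,o=snap('wrist','w3.png'); print(o['tool_pos'],o['ee_rot'])
for q in ['jar_old','lane']:
  for d in cams.outline_of(s,q):
    m=d['region'].astype(np.uint8)
    c=max(cv2.findContours(m,0,2)[0],key=cv2.contourArea)
    b=cv2.boxPoints(cv2.minAreaRect(c))
    print(q,round(d['conf'],2),np.round(d['centre']),b.round(1).tolist(), onz(s,[d['centre']],.08 if q=='jar_old' else .05,o).round(3))
a=cv2.imread('pics/w3.png'); cv2.imwrite('pics/w3c.png',cv2.resize(a[20:270,140:400],None,fx=2.3,fy=2.3,interpolation=2))
E
```

```text
time: 4.5
tool_pos: [0.5289, 0.0215, 0.2166]
ee_rot: [3.141, 0.0, 3.05]
wrist_force: [-0.7, -0.8, -0.3]
width: 0.0937
[0.52887378 0.02149916 0.2166297 ] [3.14132775e+00 3.02300350e-04 3.04990096e+00]
lane 0.91 [253. 205.] [[208.3000030517578, 228.3000030517578], [212.60000610351562, 73.0999984741211], [285.3999938964844, 75.0999984741211], [281.1000061035156, 230.3000030517578]] [[0.558 0.017 0.05 ]]
lane 0.18 [248.  98.] [[216.0, 76.0], [277.0, 76.0], [277.0, 121.0], [216.0, 121.0]] [[0.436 0.023 0.05 ]]
```

View pics/w3c.png

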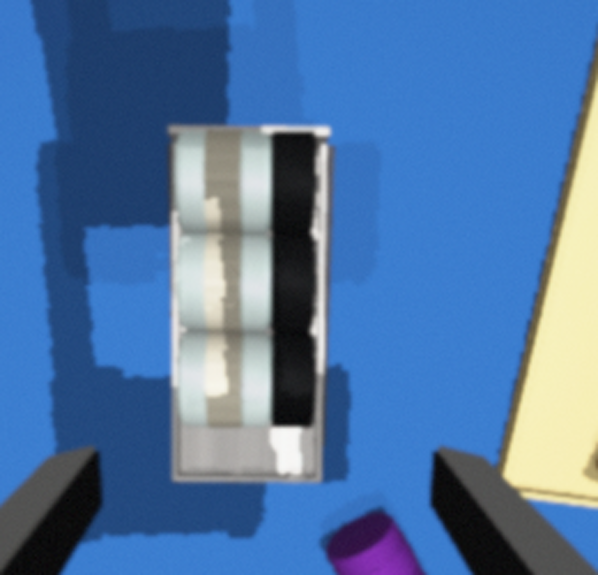

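```bash
python3 - <<'E'
from h import *
from scipy.optimize import least_squares
s,o=snap('wrist')
pix=np.array([[168,127],[331,127],[173,481],[322,481]])/2.3+[140,20]
# image left = -y
M=np.array([[-.088,-.038,.0512],[-.088,.038,.0512],[.083,-.038,.066],[.083,.038,.066]])
def W(p,M):
    c,sn=np.cos(p[2]),np.sin(p[2]); return np.c_[p[0]+c*M[:,0]-sn*M[:,1],p[1]+sn*M[:,0]+c*M[:,1],M[:,2]]
r=least_squares(lambda p:(proj(s,W(p,M),o)-pix).ravel(),[.5,.017,-.09])
print(r.x,np.degrees(r.x[2]),r.fun.round(1))
S=np.array([[-.0812+.0187+.0453*k,0,.0566+.008*k] for k in range(3)])
w=W(r.x,S);print(w.round(4))
# jar ends & contact: project check
T=[[S[k,0],e,S[k,2]+.023] for k in range(3) for e in(-.031,.031)]
print(((proj(s,W(r.x,np.array(T)),o)-[140,20])*2.3).round(0).tolist())
e=onz(s,np.array([[176,180],[316,180]])/2.3+[140,20],.0796,o);print('front ends',e.round(4),np.linalg.norm(e[0]-e[1]))
for f,z in ((233,.0765),(331,.0845)): print(onz(s,np.array([[246,f]])/2.3+[140,20],z-.01,o).round(4))
# side cam check
t,_=snap('side','s1.png')
print(proj(t,w).round(1).tolist())
E
```

```text
[ 0.49969652  0.01648382 -0.09779789] -5.603406080924234 [-0.  -0.6 -0.2  0.1 -0.   0.1  0.3  0.5]
[[0.4375 0.0226 0.0566]
 [0.4826 0.0182 0.0646]
 [0.5277 0.0137 0.0726]]
[[176.0, 179.0], [319.0, 180.0], [177.0, 285.0], [317.0, 287.0], [177.0, 390.0], [316.0, 391.0]]
front ends [[ 0.435  -0.0085  0.0796]
 [ 0.4404  0.0522  0.0796]] 0.060960590607136204
[[0.46   0.0193 0.0665]]
[[0.5043 0.0152 0.0745]]
[[221.7, 233.9], [240.9, 230.2], [260.2, 226.4]]
```

```bash
python3 -m crank '[{"tx":4.55,"ty":-0.37,"tz":0,"twist":0.4,"grip":1},{"tx":4.55,"ty":-0.37,"tz":2,"twist":0,"grip":1},{"tx":0,"ty":0,"tz":4,"twist":0,"grip":1},{"tx":0,"ty":0,"tz":4,"twist":0,"grip":1},{"tx":0,"ty":0,"tz":0,"twist":0,"grip":1},{"tx":0,"ty":0,"tz":0,"twist":0,"grip":1}]'
python3 - <<'E'
from h import *
s,o=snap('wrist','w4.png');print(o['tool_pos'],o['ee_rot'])
E
```

```text
time: 5.5
tool_pos: [0.4387, 0.0219, 0.118]
ee_rot: [3.141, 0.002, 3.043]
wrist_force: [0.9, 0.2, -0.3]
width: 0.0942
[0.4386691  0.02187151 0.11798259] [3.14146691e+00 2.04693104e-03 3.04338494e+00]
```

View pics/w4.png

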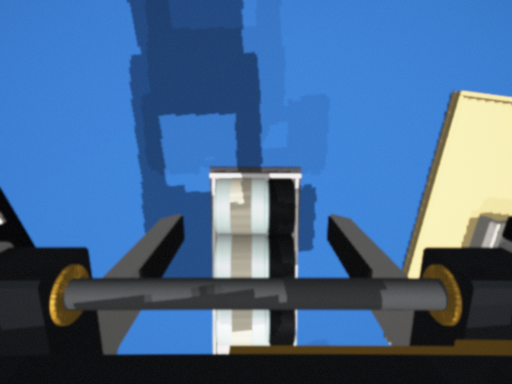

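The jar under the fingers is the front one (240,205), centred between the finger tips (183 and 330). Going down to grip it.

```bash
python3 -m crank '[{"tx":0.1,"ty":0.05,"tz":3,"twist":0,"grip":1},{"tx":0,"ty":0,"tz":2,"twist":0,"grip":1},{"tx":0,"ty":0,"tz":1,"twist":0,"grip":1},{"tx":0,"ty":0,"tz":0,"twist":0,"grip":1},{"tx":0,"ty":0,"tz":0,"twist":0,"grip":0.7},{"tx":0,"ty":0,"tz":0,"twist":0,"grip":0.5},{"tx":0,"ty":0,"tz":0,"twist":0,"grip":0.5},{"tx":0,"ty":0,"tz":0,"twist":0,"grip":0.5},{"tx":0,"ty":0,"tz":0,"twist":0,"grip":0.5}]'
python3 - <<'E'
from h import *
s,o=snap('wrist','w5.png');print(o['tool_pos'],o['width'],o['wrist_force'])
E
```

```text
time: 6.68
tool_pos: [0.4371, 0.0218, 0.0569]
ee_rot: [-3.141, 0.001, 3.043]
wrist_force: [-0.2, -2.4, 2.4]
width: 0.0615
[0.43707119 0.02181377 0.05692476] 0.061540870439570634 [-0.23396092 -2.44419144  2.38122511]
```

View pics/w5.png

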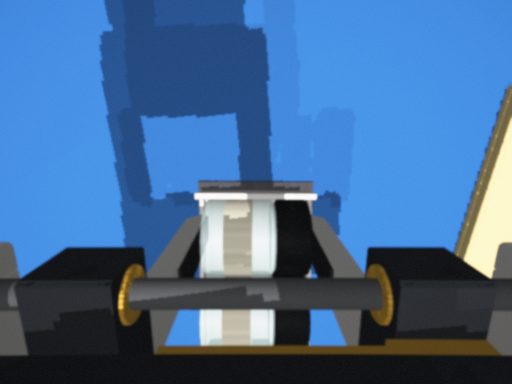

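```bash
python3 -m crank '[{"tx":0.09,"ty":0,"tz":-0.5,"twist":0,"grip":0.5},{"tx":0.18,"ty":0,"tz":-1,"twist":0,"grip":0.5},{"tx":0.18,"ty":0,"tz":-1,"twist":0,"grip":0.5},{"tx":0.18,"ty":0,"tz":-1,"twist":0,"grip":0.5},{"tx":0.1,"ty":0,"tz":-2,"twist":0,"grip":0.5},{"tx":0,"ty":0,"tz":-3,"twist":0,"grip":0.5},{"tx":0,"ty":0,"tz":-3,"twist":0,"grip":0.5},{"tx":0,"ty":0,"tz":-3,"twist":0,"grip":0.5},{"tx":0,"ty":0,"tz":0,"twist":0,"grip":0.5}]'
python3 - <<'E'
from h import *
s,o=snap('side','s2.png');print(o['tool_pos'],o['width'],o['wrist_force'])
E
```

```text
time: 7.85
tool_pos: [0.431, 0.0231, 0.2046]
ee_rot: [3.141, 0.007, 3.043]
wrist_force: [1.1, -0.2, -2.6]
width: 0.0622
[0.43103208 0.02306859 0.20458645] 0.062175920479733776 [ 1.06758429 -0.18586178 -2.64495912]
```

View pics/s2.png

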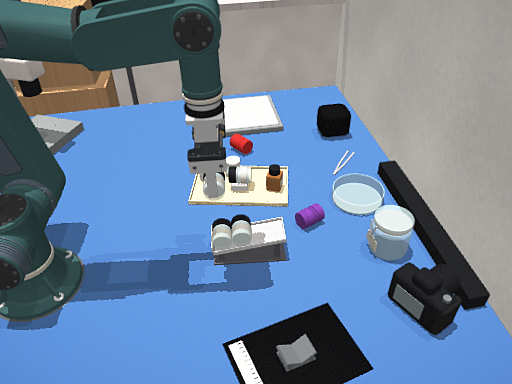

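```bash
python3 -m crank '[{"tx":-1.8,"ty":-2.5,"tz":0,"twist":0,"grip":0.5},{"tx":-2.8,"ty":-4,"tz":0,"twist":0,"grip":0.5},{"tx":-3.1,"ty":-4.4,"tz":0,"twist":0,"grip":0.5},{"tx":-3.1,"ty":-4.4,"tz":0,"twist":0,"grip":0.5},{"tx":-3.1,"ty":-4.4,"tz":0,"twist":0,"grip":0.5},{"tx":-3.1,"ty":-4.4,"tz":0,"twist":0,"grip":0.5},{"tx":-1.8,"ty":-2.5,"tz":0,"twist":0,"grip":0.5},{"tx":-1,"ty":-1.4,"tz":0,"twist":0,"grip":0.5},{"tx":0,"ty":0,"tz":0,"twist":-9.8,"grip":0.5},{"tx":0,"ty":0,"tz":0,"twist":-9.8,"grip":0.5},{"tx":0,"ty":0,"tz":0,"twist":0,"grip":0.5},{"tx":0,"ty":0,"tz":0,"twist":0,"grip":0.5}]'
python3 - <<'E'
from h import *
s,o=snap('wrist','w6.png');print(o['tool_pos'],o['ee_rot'])
E
```

```text
time: 9.4
tool_pos: [0.5986, -0.2747, 0.2]
ee_rot: [3.14, -0.002, -2.9]
wrist_force: [0.2, 0.5, -2.5]
width: 0.0614
[ 0.59857226 -0.27465415  0.19996601] [ 3.13981947e+00 -1.71384973e-03 -2.90020896e+00]
```

View pics/w6.png

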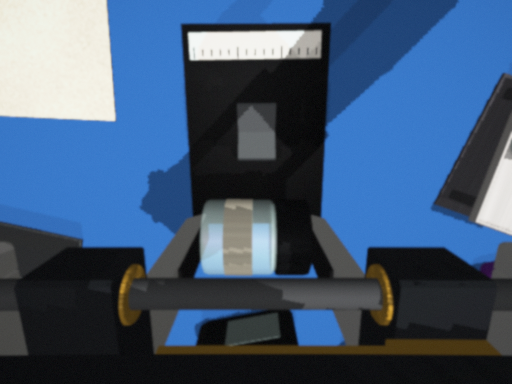

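```bash
python3 - <<'E'
import cv2
a=cv2.imread('pics/w6.png')
cv2.imwrite('pics/w6c.png',cv2.resize(a[15:205,165:345],None,fx=3.1,fy=3.1,interpolation=2))
E
```

```text
(no output)
```

View pics/w6c.png

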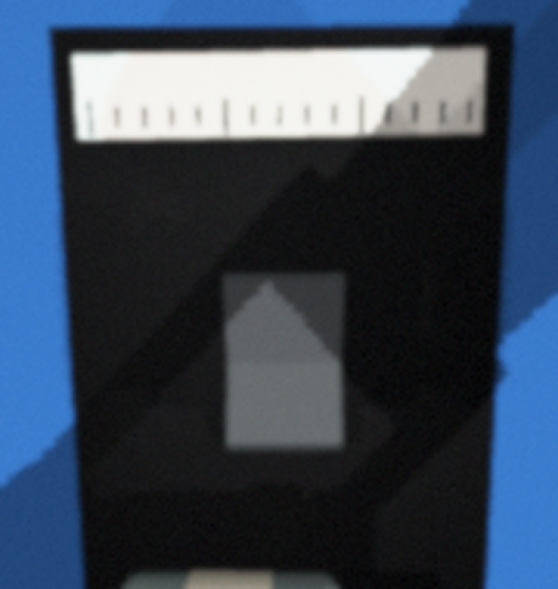

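```bash
python3 - <<'E'
from h import *
from scipy.optimize import least_squares
s,o=snap('wrist')
pix=np.array([[222,272],[346,271],[226,449],[345,448],[52,29],[513,26]])/3.1+[165,15]
M=np.array([[-.0295,-.022,.03],[-.0295,.022,.03],[.0295,-.022,.03],[.0295,.022,.03],[-.12,-.085,.003],[-.12,.085,.003]])
def W(p,M):
    c,sn=np.cos(p[2]),np.sin(p[2]); return np.c_[p[0]+c*M[:,0]-sn*M[:,1],p[1]+sn*M[:,0]+c*M[:,1],M[:,2]]
for idx in (range(6),range(4)):
    i=list(idx)
    r=least_squares(lambda p:(proj(s,W(p,M[i]),o)-pix[i]).ravel(),[.545,-.286,.24])
    print(r.x,np.degrees(r.x[2]),r.fun.round(1))
p=r.x
t,_=snap('top','t1.png');print('top',proj(t,W(p,M)).round(0).tolist())
# held jar in tool: ends at z~jar top
print('want yaw',np.degrees(p[2])+180,'have',np.degrees(o['ee_rot'][2])+360,o['tool_pos'])
y=o['ee_rot'][2];d=p[:2]-o['tool_pos'][:2]
print('tx',d@[np.cos(y),np.sin(y)],'ty',d@[np.sin(y),-np.cos(y)])
E
```

```text
[ 0.54350883 -0.28523014  0.24965372] 14.304104716342293 [ 0.4  2.7 -0.2  2.8  0.3 -1.7 -0.4 -1.7 -0.8 -1.   0.8 -1.1]
[ 0.54283742 -0.28540883  0.25196354] 14.43644734773309 [ 0.4  2.1 -0.3  2.1  0.3 -2.3 -0.4 -2.3]
top [[386.0, 194.0], [372.0, 198.0], [381.0, 176.0], [367.0, 179.0], [411.0, 219.0], [358.0, 232.0]]
want yaw 194.4364473477331 have 193.86029746002075 [ 0.59873841 -0.27470422  0.20047423]
tx 0.056837648202876345 ty 0.0029984546030969225
```

```bash
python3 -m crank '[{"tx":2.5,"ty":0.15,"tz":1,"twist":-0.5,"grip":0.5},{"tx":3.15,"ty":0.15,"tz":2,"twist":0,"grip":0.5},{"tx":0,"ty":0,"tz":4,"twist":0,"grip":0.5},{"tx":0,"ty":0,"tz":4,"twist":0,"grip":0.5},{"tx":0,"ty":0,"tz":2.5,"twist":0,"grip":0.5},{"tx":0,"ty":0,"tz":0,"twist":0,"grip":0.5},{"tx":0,"ty":0,"tz":0,"twist":0,"grip":0.5}]'
python3 - <<'E'
from h import *
s,o=snap('wrist','w7.png');s,o=snap('side','s7.png');print(o['tool_pos'],o['ee_rot'],o['wrist_force'])
y=o['ee_rot'][2];d=np.array([.543,-.2853])-o['tool_pos'][:2]
print('tx',d@[np.cos(y),np.sin(y)],'ty',d@[np.sin(y),-np.cos(y)])
a=cv2.imread('pics/w7.png');b=cv2.imread('pics/s7.png')
c=np.hstack([cv2.resize(a[90:290,130:380],(400,320)),cv2.resize(b[280:384,210:340],(400,320))]);cv2.imwrite('pics/c7.png',c)
E
```

```text
time: 10.42
tool_pos: [0.5444, -0.2865, 0.068]
ee_rot: [-3.14, 0.002, -2.889]
wrist_force: [0.8, -0.6, -1.5]
width: 0.062
[ 0.54472095 -0.2866702   0.06863121] [-3.13895429e+00  2.58256836e-03 -2.88937907e+00] [ 0.52738946  0.51958907 -1.89134923]
tx 0.001324569708970127 ty 0.0017563049698898104
```

View pics/c7.png

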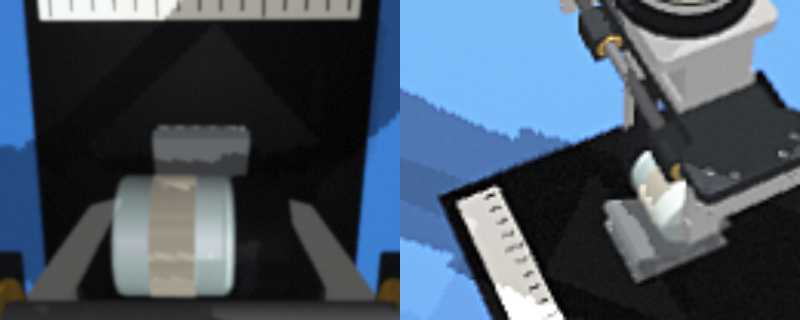

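```bash
python3 -m crank '[{"tx":0.1,"ty":0.17,"tz":0.8,"twist":0,"grip":0.5},{"tx":0,"ty":0,"tz":0.8,"twist":0,"grip":0.5},{"tx":0,"ty":0,"tz":0.6,"twist":0,"grip":0.5},{"tx":0,"ty":0,"tz":0.3,"twist":0,"grip":0.5},{"tx":0,"ty":0,"tz":0,"twist":0,"grip":0.5},{"tx":0,"ty":0,"tz":0,"twist":0,"grip":0.5}]'
python3 - <<'E'
from h import *
o=get_obs();y=o['ee_rot'][2];d=np.array([.543,-.2853])-o['tool_pos'][:2]
print('tx',d@[np.cos(y),np.sin(y)],'ty',d@[np.sin(y),-np.cos(y)])
s,o=snap('wrist','w8.png')
a=cv2.imread('pics/w8.png');cv2.imwrite('pics/w8c.png',cv2.resize(a[60:300,120:390],None,fx=2.2,fy=2.2))
E
```

```text
time: 11.28
tool_pos: [0.5423, -0.2847, 0.0417]
ee_rot: [-3.141, 0.0, -2.889]
wrist_force: [-0.5, 0.3, -2.5]
width: 0.0618
tx -0.0005216288371354362 ty -0.0007626335085128813
```

View pics/w8c.png

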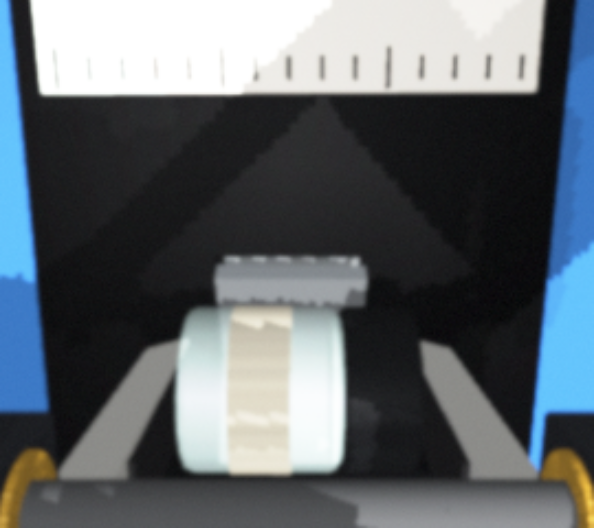

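```bash
python3 -m crank '[{"tx":-0.03,"ty":-0.15,"tz":0,"twist":0,"grip":0.5},{"tx":0,"ty":0,"tz":0.1,"twist":0,"grip":0.5},{"tx":0,"ty":0,"tz":0,"twist":0,"grip":0.5},{"tx":0,"ty":0,"tz":0,"twist":0,"grip":0.5}]'; python3 -m crank '[{"tx":0,"ty":0,"tz":0.08,"twist":0,"grip":0.5},{"tx":0,"ty":0,"tz":0,"twist":0,"grip":0.5},{"tx":0,"ty":0,"tz":0,"twist":0,"grip":0.5}]'
```

```text
time: 11.82
tool_pos: [0.5428, -0.2859, 0.0404]
ee_rot: [3.141, -0.0, -2.889]
wrist_force: [0.2, 1.4, -1.9]
width: 0.0614
time: 12.2
tool_pos: [0.5429, -0.286, 0.0399]
ee_rot: [-3.141, 0.0, -2.889]
wrist_force: [-0.8, -0.1, -0.1]
width: 0.0619
```

```bash
python3 -m crank '[{"tx":0,"ty":0,"tz":0.02,"twist":0,"grip":0.5},{"tx":0,"ty":0,"tz":0,"twist":0,"grip":0.69},{"tx":0,"ty":0,"tz":0,"twist":0,"grip":0.75},{"tx":0,"ty":0,"tz":0,"twist":0,"grip":0.85},{"tx":0,"ty":0,"tz":0,"twist":0,"grip":0.9},{"tx":0,"ty":0,"tz":-1,"twist":0,"grip":0.95},{"tx":0,"ty":0,"tz":-3,"twist":0,"grip":0.95},{"tx":-1,"ty":0,"tz":-4,"twist":0,"grip":0.95},{"tx":-2,"ty":0,"tz":-4,"twist":0,"grip":0.95},{"tx":-2,"ty":0,"tz":-4,"twist":0,"grip":0.95},{"tx":0,"ty":0,"tz":0,"twist":0,"grip":0.95},{"tx":0,"ty":0,"tz":0,"twist":0,"grip":0.95}]'
python3 - <<'E'
from h import *
s,o=snap('wrist','w9.png');print(o['tool_pos'],o['ee_rot'])
a=cv2.imread('pics/w9.png');cv2.imwrite('pics/w9c.png',cv2.resize(a[15:205,165:345],None,fx=3.1,fy=3.1,interpolation=2))
y=np.degrees(o['ee_rot'][2])
p=[.543,-.2855,np.radians(14.4)]
c,sn=np.cos(p[2]),np.sin(p[2])
T=np.array([[0,-.031,.063],[0,.031,.063],[-.0295,-.022,.03],[-.0295,.022,.03],[.0295,-.022,.03]])
X=np.c_[p[0]+c*T[:,0]-sn*T[:,1],p[1]+sn*T[:,0]+c*T[:,1],T[:,2]]
print(((proj(s,X,o)-[165,15])*3.1).round(0).tolist())
E
```

```text
time: 13.7
tool_pos: [0.5907, -0.2734, 0.1987]
ee_rot: [3.141, -0.001, -2.889]
wrist_force: [0.3, -0.3, -0.5]
width: 0.0895
[ 0.59067089 -0.27337219  0.19871703] [ 3.14080107e+00 -1.04625843e-03 -2.88920464e+00]
[[184.0, 389.0], [370.0, 389.0], [216.0, 300.0], [338.0, 300.0], [219.0, 462.0]]
```

View pics/w9c.png

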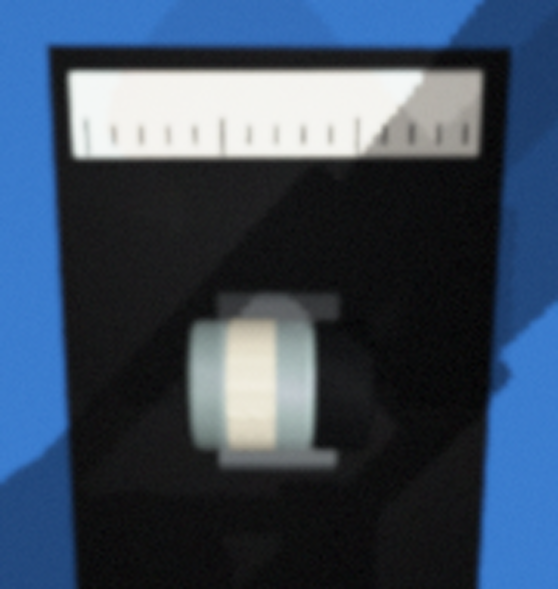

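```bash
python3 -m crank '[{"tx":-0.2,"ty":3,"tz":0,"twist":0,"grip":0.95},{"tx":-0.42,"ty":5.2,"tz":0,"twist":0,"grip":0.95},{"tx":-0.42,"ty":5.2,"tz":0,"twist":0,"grip":0.95},{"tx":-0.42,"ty":5.2,"tz":0,"twist":0,"grip":0.95},{"tx":-0.42,"ty":5.2,"tz":0,"twist":0,"grip":0.95},{"tx":-0.42,"ty":5.2,"tz":0,"twist":0,"grip":0.95},{"tx":-0.42,"ty":5.2,"tz":0,"twist":0,"grip":0.95},{"tx":-0.42,"ty":5.2,"tz":0,"twist":0,"grip":0.95},{"tx":-0.42,"ty":5.2,"tz":0,"twist":0,"grip":0.95},{"tx":-0.42,"ty":5.2,"tz":0,"twist":0,"grip":0.95},{"tx":0,"ty":0,"tz":0,"twist":0,"grip":0.95}]'
python3 -m crank '[{"tx":0,"ty":0,"tz":0,"twist":10.7,"grip":0.95},{"tx":0,"ty":0,"tz":0,"twist":10.7,"grip":0.95},{"tx":0,"ty":0,"tz":0,"twist":10.7,"grip":0.95},{"tx":0,"ty":0,"tz":0,"twist":10.7,"grip":0.95},{"tx":0,"ty":0,"tz":0,"twist":10.7,"grip":0.95},{"tx":0,"ty":0,"tz":0,"twist":10.7,"grip":0.95},{"tx":0,"ty":0,"tz":0,"twist":10.7,"grip":0.95},{"tx":0,"ty":0,"tz":0,"twist":10.7,"grip":0.95},{"tx":0,"ty":0,"tz":0,"twist":10.7,"grip":0.95},{"tx":0,"ty":0,"tz":0,"twist":10.7,"grip":0.95},{"tx":0,"ty":0,"tz":0,"twist":10.5,"grip":0.95},{"tx":0,"ty":0,"tz":0,"twist":0,"grip":0.95}]'
python3 - <<'E'
from h import *
s,o=snap('wrist','w10.png');print(o['tool_pos'],o['ee_rot'],np.degrees(o['ee_rot'][2]))
E
```

```text
time: 15.12
tool_pos: [0.5032, 0.2209, 0.1972]
ee_rot: [3.141, -0.004, -2.884]
wrist_force: [-0.4, 0.1, 0.0]
width: 0.0892
time: 16.62
tool_pos: [0.505, 0.217, 0.1981]
ee_rot: [-3.14, 0.002, 1.344]
wrist_force: [0.7, -0.5, -0.9]
width: 0.0896
[0.50500475 0.21698213 0.19809475] [-3.13959695e+00  1.78266591e-03  1.34358390e+00] 76.98168707099626
```

View pics/w10.png

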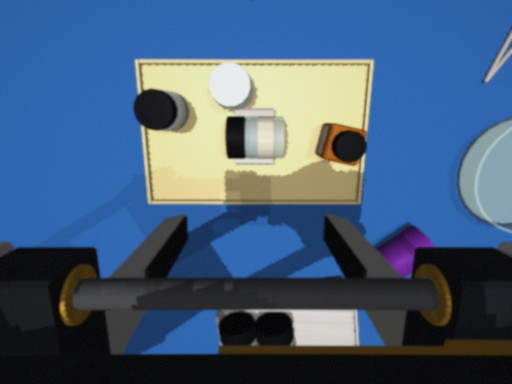

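```bash
python3 - <<'E'
import cv2
a=cv2.imread('pics/w10.png')
cv2.imwrite('pics/w10c.png',cv2.resize(a[50:210,125:385],None,fx=3,fy=3,interpolation=2))
E
```

```text
(no output)
```

View pics/w10c.png

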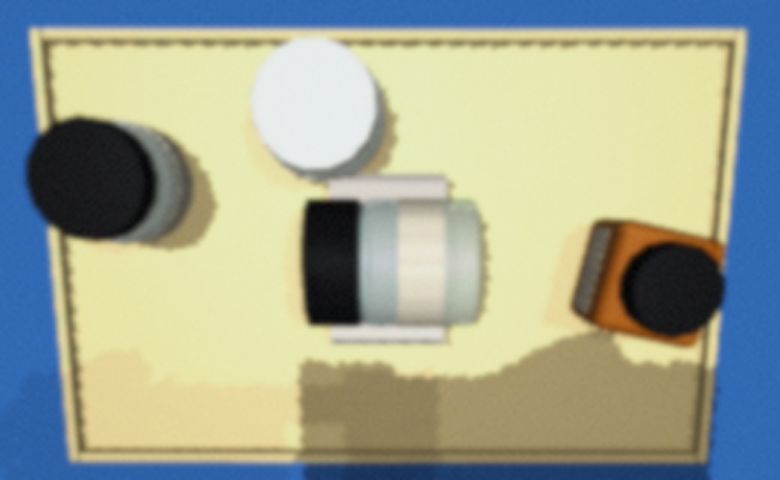

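```bash
python3 - <<'E'
from h import *
from scipy.optimize import least_squares
s,o=snap('wrist')
f=lambda a:np.array(a)/3+[125,50]
def W(p,M):
    M=np.array(M);c,sn=np.cos(p[2]),np.sin(p[2]); return np.c_[p[0]+c*M[:,0]-sn*M[:,1],p[1]+sn*M[:,0]+c*M[:,1],M[:,2]]
# image right=+x tray, image up=+y tray
px=f([[31,30],[746,30],[708,462],[71,462]]);M=[[-.135,.085,.012],[.135,.085,.012],[.135,-.085,.012],[-.135,-.085,.012]]
r=least_squares(lambda p:(proj(s,W(p,M),o)-px).ravel(),[.512,.266,-.23]);print('tray',r.x,np.degrees(r.x[2]),r.fun.round(1))
px=f([[329,175],[448,175],[448,343],[329,343]]);M=[[-.022,.030,.031],[.022,.030,.031],[.022,-.03,.031],[-.022,-.030,.031]]
r=least_squares(lambda p:(proj(s,W(p,M),o)-px).ravel(),[.512,.266,-.23]);print('cradle',r.x,np.degrees(r.x[2]),r.fun.round(1))
e=onz(s,f([[304,262],[484,262]]),.060,o);print('jar ends',e.round(4),e.mean(0),np.linalg.norm(e[1]-e[0]))
print(o['tool_pos'],np.degrees(o['ee_rot'][2]))
for q in [[572,300],[190,190]]: print(onz(s,f([q]),.03,o))
y=o['ee_rot'][2]
for t in (e.mean(0)[:2],r.x[:2]):
    d=t-o['tool_pos'][:2]
    print('tx',d@[np.cos(y),np.sin(y)],'ty',d@[np.sin(y),-np.cos(y)])
E
```

```text
tray [ 0.51326052  0.26541522 -0.22464835] -12.871402355946293 [-0.6 -0.2  0.8 -0.4  0.1  0.5 -0.3  0.5]
cradle [ 0.51339505  0.26612869 -0.22553591] -12.92225570999776 [ 0.   1.1 -0.   1.1 -0.9 -1.2  0.9 -1.2]
jar ends [[0.4853 0.2738 0.06  ]
 [0.546  0.2599 0.06  ]] [0.51563651 0.26684984 0.06      ] 0.06230656511977153
[0.50505596 0.21724738 0.19830545] 77.04857979886994
[[0.57869544 0.23582853 0.03      ]]
[[0.44706587 0.30778114 0.03      ]]
tx 0.050711961847240465 ty -0.0008057532415941589
tx 0.049506788825263603 ty -0.002828567041022174
```

```bash
python3 -m crank '[{"tx":2.5,"ty":-0.08,"tz":0,"twist":0,"grip":0.82},{"tx":2.55,"ty":0,"tz":1,"twist":0,"grip":0.82},{"tx":0,"ty":0,"tz":3,"twist":0,"grip":0.82},{"tx":0,"ty":0,"tz":3,"twist":0,"grip":0.82},{"tx":0,"ty":0,"tz":2.5,"twist":0,"grip":0.82},{"tx":0,"ty":0,"tz":0,"twist":0,"grip":0.82},{"tx":0,"ty":0,"tz":0,"twist":0,"grip":0.82}]'
python3 - <<'E'
from h import *
s,o=snap('wrist','w11.png');print(o['tool_pos'],np.degrees(o['ee_rot'][2]))
y=o['ee_rot'][2];d=np.array([.5153,.2666])-o['tool_pos'][:2]
print('tx',d@[np.cos(y),np.sin(y)],'ty',d@[np.sin(y),-np.cos(y)])
E
```

```text
time: 17.6
tool_pos: [0.5166, 0.268, 0.1055]
ee_rot: [3.14, -0.001, 1.344]
wrist_force: [0.0, 0.5, 0.1]
width: 0.0769
[0.51659788 0.26801493 0.1055067 ] 76.99315819184956
tx -0.0016707359434158392 ty -0.0009461262588541148
```

View pics/w11.png

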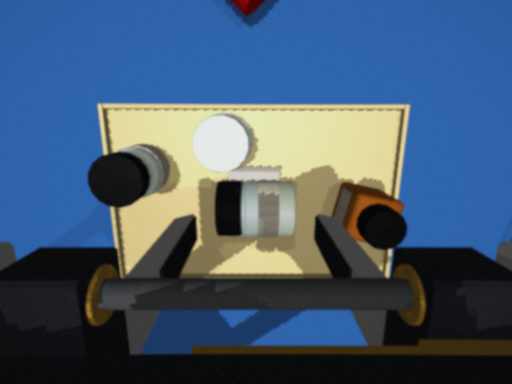

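```bash
python3 -m crank '[{"tx":-0.15,"ty":-0.04,"tz":2.5,"twist":0,"grip":0.82},{"tx":0,"ty":0,"tz":2,"twist":0,"grip":0.82},{"tx":0,"ty":0,"tz":1,"twist":0,"grip":0.82},{"tx":0,"ty":0,"tz":0.8,"twist":0,"grip":0.82},{"tx":0,"ty":0,"tz":0,"twist":0,"grip":0.82},{"tx":0,"ty":0,"tz":0,"twist":0,"grip":0.82}]'
python3 - <<'E'
from h import *
s,o=snap('wrist','w12.png');print(o['tool_pos'],np.degrees(o['ee_rot'][2]),o['wrist_force'])
E
```

```text
time: 18.4
tool_pos: [0.5159, 0.267, 0.0424]
ee_rot: [3.14, -0.001, 1.343]
wrist_force: [-0.1, -0.1, -0.3]
width: 0.0772
[0.51588692 0.26696084 0.04239455] 76.96674387451073 [-0.05150753 -0.05005069 -0.33032739]
```

View pics/w12.png

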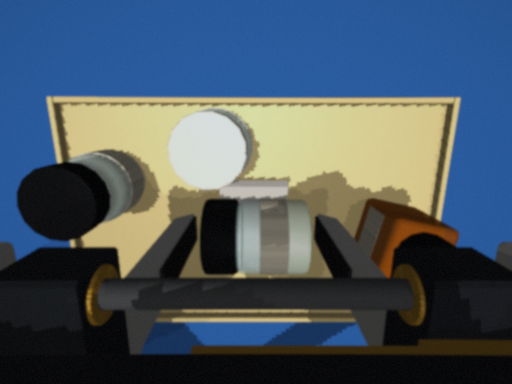

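```bash
python3 -m crank '[{"tx":0,"ty":0,"tz":0,"twist":0,"grip":0.7},{"tx":0,"ty":0,"tz":0,"twist":0,"grip":0.5},{"tx":0,"ty":0,"tz":0,"twist":0,"grip":0.5},{"tx":0,"ty":0,"tz":0,"twist":0,"grip":0.5},{"tx":0,"ty":0,"tz":0,"twist":0,"grip":0.5}]'
python3 -m crank '[{"tx":0,"ty":0,"tz":-1,"twist":0,"grip":0.5},{"tx":0,"ty":0,"tz":-2,"twist":0,"grip":0.5},{"tx":0,"ty":0,"tz":-3,"twist":0,"grip":0.5},{"tx":0,"ty":0,"tz":-3,"twist":0,"grip":0.5},{"tx":0,"ty":0,"tz":-3,"twist":0,"grip":0.5},{"tx":0,"ty":0,"tz":-2,"twist":0,"grip":0.5},{"tx":0,"ty":0,"tz":-1,"twist":0,"grip":0.5},{"tx":0,"ty":0,"tz":0,"twist":0,"grip":0.5}]'
python3 - <<'E'
from h import *
s,o=snap('top','t13.png');s,o=snap('side','s13.png');print(o['tool_pos'],np.degrees(o['ee_rot'][2]),o['joint_positions'][5])
E
```

```text
time: 19.08
tool_pos: [0.5157, 0.2668, 0.0419]
ee_rot: [3.141, -0.001, 1.343]
wrist_force: [0.9, -1.0, 2.8]
width: 0.0613
time: 20.08
tool_pos: [0.5153, 0.2667, 0.1918]
ee_rot: [3.141, -0.0, 1.343]
wrist_force: [0.6, -0.4, -2.1]
width: 0.0617
[0.5148948  0.26655157 0.1907254 ] 76.96420399132968 0.6073878104524423
```

View pics/s13.png

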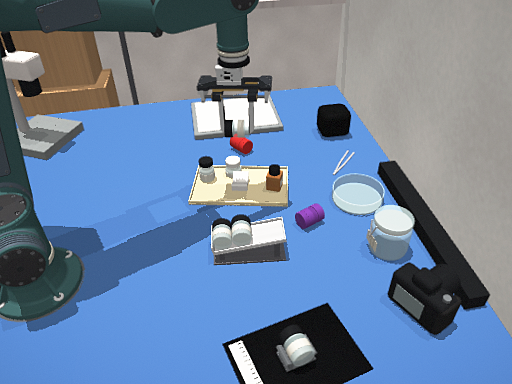

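```bash
python3 -m crank '[{"tx":-3,"ty":0.3,"tz":0,"twist":0,"grip":0.5},{"tx":-5,"ty":0.6,"tz":0,"twist":0,"grip":0.5},{"tx":-5,"ty":0.6,"tz":0,"twist":0,"grip":0.5},{"tx":-5,"ty":0.6,"tz":0,"twist":0,"grip":0.5},{"tx":-4,"ty":0.4,"tz":0,"twist":0,"grip":0.5},{"tx":-2.5,"ty":0.2,"tz":0,"twist":0,"grip":0.5},{"tx":0,"ty":0,"tz":0,"twist":0,"grip":0.5}]'
python3 -m crank '[{"tx":0,"ty":0,"tz":0,"twist":10.3,"grip":0.5},{"tx":0,"ty":0,"tz":0,"twist":10.3,"grip":0.5},{"tx":0,"ty":0,"tz":0,"twist":10.3,"grip":0.5},{"tx":0,"ty":0,"tz":0,"twist":10.3,"grip":0.5},{"tx":0,"ty":0,"tz":0,"twist":10.3,"grip":0.5},{"tx":0,"ty":0,"tz":0,"twist":10.3,"grip":0.5},{"tx":0,"ty":0,"tz":0,"twist":10.3,"grip":0.5},{"tx":0,"ty":0,"tz":0,"twist":10.3,"grip":0.5},{"tx":0,"ty":0,"tz":0,"twist":0,"grip":0.5},{"tx":0,"ty":0,"tz":0,"twist":0,"grip":0.5}]'
python3 - <<'E'
from h import *
s,o=snap('wrist','w14.png');print(o['tool_pos'],np.degrees(o['ee_rot'][2]))
def W(p,M):
    M=np.array(M);c,sn=np.cos(p[2]),np.sin(p[2]); return np.c_[p[0]+c*M[:,0]-sn*M[:,1],p[1]+sn*M[:,0]+c*M[:,1],M[:,2]]
L=[.4997,.01648,-.0978]
print(proj(s,W(L,[[.083,-.038,.066],[.083,.038,.066]]+[[-.0812+.0187+.0453*k,0,.0566+.008*k+.023] for k in range(3)]),o).round(0).tolist())
y=o['ee_rot'][2];d=np.array([.5277,.0137])-o['tool_pos'][:2]
print('tx',d@[np.cos(y),np.sin(y)],'ty',d@[np.sin(y),-np.cos(y)])
E
```

```text
time: 21.05
tool_pos: [0.4855, 0.0206, 0.1902]
ee_rot: [-3.139, 0.0, 1.34]
wrist_force: [0.9, -0.0, -1.5]
width: 0.062
time: 22.3
tool_pos: [0.4862, 0.0226, 0.191]
ee_rot: [-3.141, 0.001, -0.092]
wrist_force: [0.6, 0.2, -1.0]
width: 0.062
[0.48615819 0.02256648 0.19099656] -5.243401872664848
[[301.0, 87.0], [222.0, 87.0], [260.0, 235.0], [261.0, 194.0], [261.0, 148.0]]
tx 0.04217825803786357 ty 0.0050329993706300855
```

View pics/w14.png

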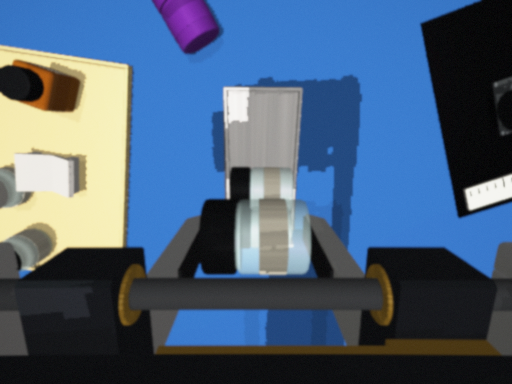

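```bash
python3 -m crank '[{"tx":2.2,"ty":0.25,"tz":0,"twist":0.3,"grip":0.5},{"tx":2.3,"ty":0.25,"tz":1,"twist":0,"grip":0.5},{"tx":0,"ty":0,"tz":3,"twist":0,"grip":0.5},{"tx":0,"ty":0,"tz":3,"twist":0,"grip":0.5},{"tx":0,"ty":0,"tz":2,"twist":0,"grip":0.5},{"tx":0,"ty":0,"tz":0,"twist":0,"grip":0.5},{"tx":0,"ty":0,"tz":0,"twist":0,"grip":0.5}]'
python3 - <<'E'
from h import *
s,o=snap('wrist','w15.png');print(o['tool_pos'],np.degrees(o['ee_rot'][2]))
y=o['ee_rot'][2];d=np.array([.5307,.0134])-o['tool_pos'][:2]
print('tx',d@[np.cos(y),np.sin(y)],'ty',d@[np.sin(y),-np.cos(y)])
s,o=snap('side','s15.png')
a=cv2.imread('pics/w15.png');b=cv2.imread('pics/s15.png')
cv2.imwrite('pics/c15.png',np.hstack([cv2.resize(a[60:290,120:390],(400,340)),cv2.resize(b[180:280,190:310],(400,340))]))
E
```

```text
time: 23.22
tool_pos: [0.5313, 0.0126, 0.1025]
ee_rot: [-3.141, -0.002, -0.1]
wrist_force: [0.6, 0.4, -2.3]
width: 0.0619
[0.531297   0.01257365 0.10250753] -5.704342803293226
tx -0.0006761759993570386 ty -0.000762919324605552
```

View pics/c15.png

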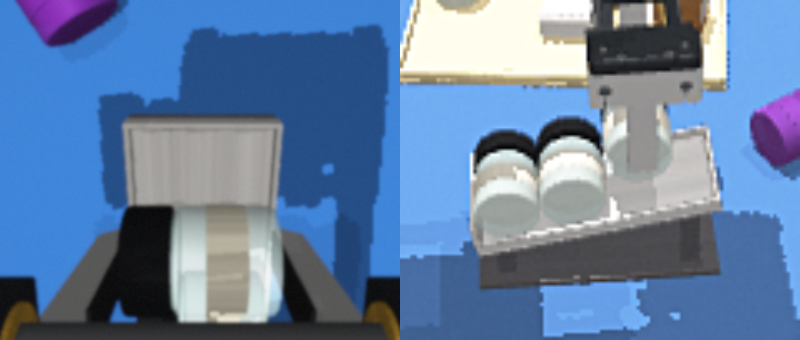

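```bash
python3 -m crank '[{"tx":-0.05,"ty":-0.07,"tz":1,"twist":0,"grip":0.5},{"tx":0,"ty":0,"tz":1,"twist":0,"grip":0.5},{"tx":0,"ty":0,"tz":0.6,"twist":0,"grip":0.5},{"tx":0,"ty":0,"tz":0,"twist":0,"grip":0.5},{"tx":0,"ty":0,"tz":0,"twist":0,"grip":0.5}]'
python3 -m crank '[{"tx":0,"ty":0,"tz":0.15,"twist":0,"grip":0.5},{"tx":0,"ty":0,"tz":0,"twist":0,"grip":0.5},{"tx":0,"ty":0,"tz":0,"twist":0,"grip":0.5}]'
```

```text
time: 23.95
tool_pos: [0.5304, 0.0133, 0.0755]
ee_rot: [-3.141, -0.0, -0.1]
wrist_force: [1.4, 0.8, -2.5]
width: 0.0621
time: 24.32
tool_pos: [0.5306, 0.0133, 0.0744]
ee_rot: [-3.141, -0.001, -0.1]
wrist_force: [2.5, 0.8, -0.5]
width: 0.0619
```

```bash
python3 -m crank '[{"tx":0,"ty":0,"tz":0.05,"twist":0,"grip":0.5},{"tx":0,"ty":0,"tz":0,"twist":0,"grip":0.5},{"tx":0,"ty":0,"tz":0,"twist":0,"grip":0.5}]'
python3 - <<'E'
from h import *
s,o=snap('side','s16.png');print(o['wrist_force'])
b=cv2.imread('pics/s16.png')
cv2.imwrite('pics/c16.png',cv2.resize(b[190:275,195:305],(660,510),interpolation=2))
E
```

```text
time: 24.7
tool_pos: [0.5307, 0.0132, 0.074]
ee_rot: [-3.142, -0.001, -0.1]
wrist_force: [2.7, -0.3, 2.2]
width: 0.062
[ 2.66910065 -0.30735348  2.15390587]
```

View pics/c16.png

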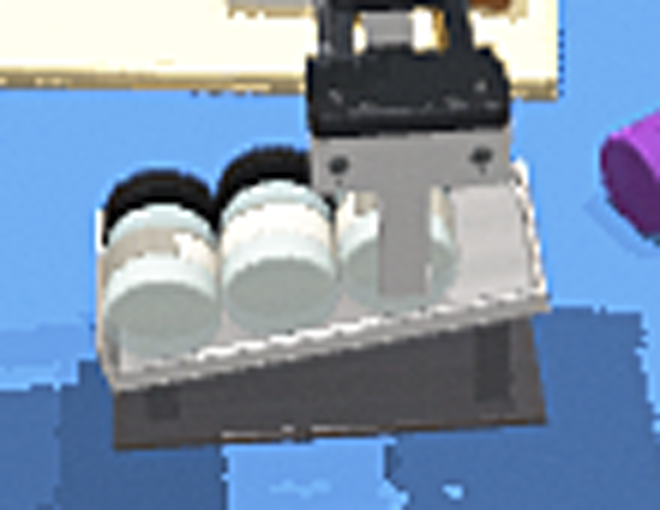

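```bash
python3 -m crank '[{"tx":0,"ty":0,"tz":0,"twist":0,"grip":0.68},{"tx":0,"ty":0,"tz":0,"twist":0,"grip":0.72},{"tx":0,"ty":0,"tz":0,"twist":0,"grip":0.8},{"tx":0,"ty":0,"tz":0,"twist":0,"grip":0.88},{"tx":0,"ty":0,"tz":0,"twist":0,"grip":0.92},{"tx":0,"ty":0,"tz":-1,"twist":0,"grip":0.95},{"tx":0,"ty":0,"tz":-3,"twist":0,"grip":0.95},{"tx":-1,"ty":0,"tz":-4,"twist":0,"grip":0.95},{"tx":-2,"ty":0,"tz":-4,"twist":0,"grip":0.95},{"tx":-2,"ty":0,"tz":-2,"twist":0,"grip":0.95},{"tx":0,"ty":0,"tz":0,"twist":0,"grip":0.95},{"tx":0,"ty":0,"tz":0,"twist":0,"grip":0.95}]'
python3 - <<'E'
from h import *
s,o=snap('wrist','w17.png');s,o=snap('side','s17.png');s,o=snap('top','t17.png');print(o['tool_pos'])
a=cv2.imread('pics/w17.png');b=cv2.imread('pics/s17.png')
cv2.imwrite('pics/c17.png',np.hstack([cv2.resize(a[40:270,150:380],(380,380)),cv2.resize(b[150:384,180:400],(400,380))]))
E
```

```text
time: 26.25
tool_pos: [0.4805, 0.0182, 0.2127]
ee_rot: [-3.142, 0.001, -0.1]
wrist_force: [-1.5, 0.1, -0.1]
width: 0.0895
[0.48025531 0.01824395 0.21180045]
```

View pics/c17.png

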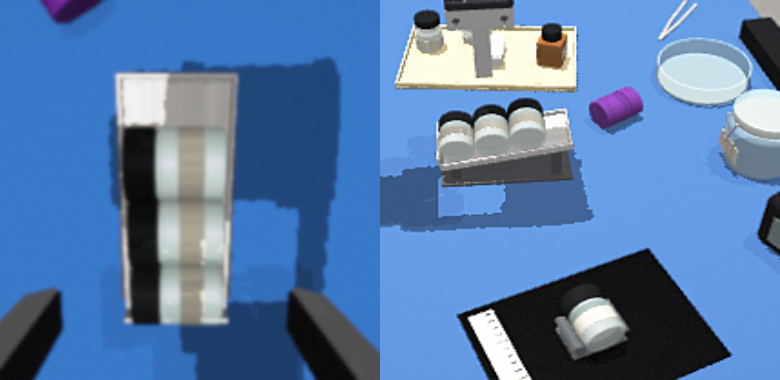

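```bash
python3 - <<'E'
import cv2,numpy as np
a=cv2.imread('pics/top0.png');b=cv2.imread('pics/t17.png')
cv2.imwrite('pics/c18.png',np.vstack([cv2.resize(x[130:250,120:420],(700,280),interpolation=2) for x in(a,b)]))
E
```

```text
(no output)
```

View pics/c18.png

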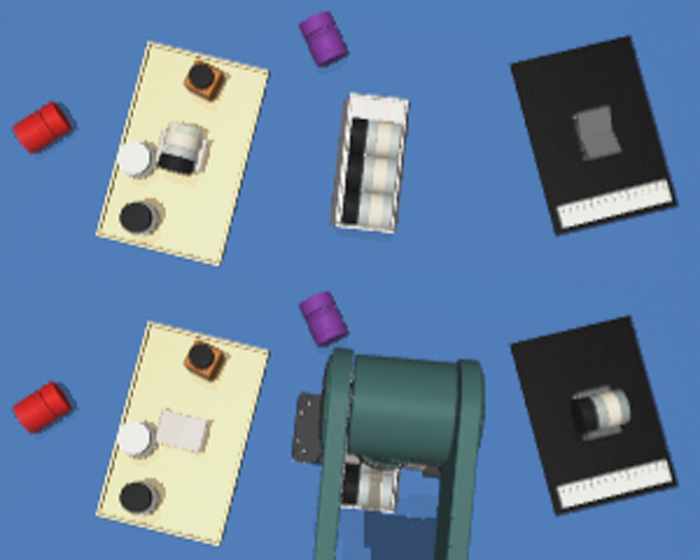

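The before and after top views match: the bottles on the tray, the ruler and both look-alikes haven't moved. The old jar is in the grey cradle and three jars are in the lane, so I'm handing in.

```bash
python3 -c "
from bench import ticket
print(ticket.close_job())"
```

```text
the job is handed in; nothing more can be done
None
```

The job is done and handed in at about 26 s of the 64 s allowed. I set the oldest jar in the grey V cradle. Once the other two had rolled forward, I loaded the new jar behind them, with its lid on the same side as theirs.

- **Oldest jar:** in the wrist camera picture taken after release, it lay about 1 mm off centre along its axis. Its black lid against the black mat made that end hard to see exactly. The pictures also disagreed by 1 to 2 mm on where the cradle's middle was, so I set the jar down between the two readings.
- **Lane:** the last wrist and side pictures show three jars in a row between the side lips, seemingly touching. The final top view of the lane was mostly hidden by the arm.
- **Everything else:** in the top view the tray bottles, the ruler and the red and purple look-alikes had not moved. The wrist force readings stayed below 4 N. Both jars were released only after the force showed they were resting on their supports.
- **Slips:** one early move was refused because its rows left out some of the required numbers, so nothing moved. Some downward moves stopped 8 to 13 mm high, and I corrected them before setting down or gripping.

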